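# Secure the filter and snap the cover on a benchtop dust collector

### The arm

A 6-joint arm with a two-finger parallel gripper is mounted at the origin on the work surface. World frame = base frame: x ahead of the robot, y to its left, z up, the work surface at z = 0. Lengths are in mm, angles in rad, forces in N, time in s.
With the tool pointing down it reaches from about 275 to 775 mm from the base axis. Payload 14.6 kg.
Tool frame: the origin (TCP) lies midway between the tips of the shut fingers; the grasp point (between the pads) lies 19 mm behind it; z points along the fingers, y is the direction in which the jaws open and shut (so a half turn about z gives the same grasp; the last joint's range is limited). The gripper opens to 85 mm and grips with 20 to 120 N. Pads are 22 mm wide; open, the fingers measure 114 mm over their backs; the gripper's body (76 mm by 85 mm) begins 54 mm behind the grasp point. The pads swing forward as they close: fully open they stand 13 mm farther back than shut.
Start: joints at [0.955, 0.263, -0.048, 1.259, 0, 1.415], TCP at [233.454, 470.242, 231.278] pointing down, gripper open.
Joint ranges: [-2.65, 2.65], [-0.89, 1.7], [-1.18, 1.37], [-2.13, 2.11], [-1.35, 1.29], [-3.14, 3.14]. Speed limits (rad/s): [1.89, 1.89, 2.57, 2.79, 3.14, 3.14].

### API

Orientations are given as a rotation vector (axis times angle).
In Python, from cell import manip gives the robot as it stands. The module is installed in compiled form; this text tells all that it offers.
- The arm moves only by the tool servo_tool, never from a script. Its argument "deltas" is a list of rows, each an object of numbers: "hand": the finger opening in mm, from 0 to 85.4; "x", "y", "z": the shift along the tool's x, y, z in mm; "rx", "ry", "rz": the turn, a rotation vector about the tool's x, y, z in degrees. A call has 1 to 10 rows; each row is the pose to reach, as a shift and turn from the pose commanded when the call began, along the tool's axes at that moment; what a row does not reach only later rows make up. A row lasts 1/12 s, in which the tool goes at most 41.7 mm and 7.16 degrees, less where a joint would pass 70% of its speed; a pose out of reach is approached as far as the arm can. A call with a gripper value outside its range is refused whole. The fingers move at their own pace and stop on an object; "grip_force" is the grip in N (left out, the last holds). Time passes only in rows, so rows that repeat a pose let the fingers close. It gives the time, the measured TCP pose, the force and the opening at its end, in the units of the state.
- manip.sense(): the state, without advancing time (a new reading comes with each control period).
- manip.get_image(name): name is "scene" or "top" or "wrist"; returns a dict with "pixels" (400x640x3 uint8, red, green, blue), "z_map" (400x640 float32, mm along the optical axis (not along the pixel's ray), 0 where there is no reading), "mtx" (3x3 intrinsics, pixels), "k1" (the pictures are not rectified: a ray, as slopes to the right and down, at radius r is drawn at 1 + k1 r^2 times it, then the intrinsics apply), "cam_to_world" (4x4, takes a point from camera to world coordinates); the wrist camera has in their place "mount" (4x4, takes a point from camera to tool coordinates, whose origin is the TCP and whose axes are the flange's). Camera axes: x right, y down, z forward; pixel columns grow to the right and rows downward; lengths in mm; the calibration is good to about 2 mm. A picture is of the moment at which its call begins: read the wrist's pose just before it.
- manip.finish_job(): hands the job in, once; it reports no verdict.
The state is a dict: "t": time; "qpos": joint angles; "dq": joint speeds; "effort": joint torques, N m; "ee_pos": TCP position; "ee_rot": TCP orientation; "wrist_force": force on the tool from outside, world axes, zero at the start; "moment": the same for the moment, N m; "grip_width": opening from 0.0 (shut) to 1.0 (fully open).
Only numpy, scipy, OpenCV 4.12 (cv2) and the standard library are available. Lean on these libraries where they do the work, as an engineer would, in place of code of your own. Each camera call takes 0.05 s, during which the arm holds its last target.

### The job

The clean filter lies in the open bay on top of the dust collector but is not yet held down: swing the hinged steel retaining bar down over it until the bar rests fully in its catch. Then take the filter cover from the cork mat by its grip, set it squarely over the bay and press it down until it snaps home under both side clips, flat on the deck. Finish while still pressing the cover firmly down with the gripper (do not let go or back off), so that the new seal beds in, and leave the other things on the bench where they are.

Things in the scene. Friction and masses are not known exactly. Their poses are not given: they have to be found in the camera images.
- collector: The dust collector, fixed: a grey box 320 (x) x 280 (y) x 150 mm high, origin under its centre, z up. In the middle of its flat top (the deck) is an open bay 124 (x) x 96 (y) mm with a pleated filter 24 mm down. A low brush lies on the deck on the bay's +x side; a round port is on the +x face, a carrying handle 28 mm high along the deck's -x edge. It stands left or right of the robot, turned up to 0.25 rad.
- bay (a point): Centre of the bay opening, at deck height; axes as the collector's (x along the bay's 124 mm, z up). The seated cover's underside lies in this plane, centred here.
- bar_hinge (a point): On the hinge axis of the retaining bar: 46 mm towards +x from the bay's centre and 20 mm below the deck. The axis runs along the collector's y.
- retaining_bar (a joint): Angle of the steel retaining bar, rad: 0 = down, level, resting in its catch over the filter; pi/2 = upright; stop at 1.75. It starts open at 1.0 to 1.55. Closed, it points from the hinge to the collector's -x. The stiff hinge keeps it where it is left (about 1 N at its end moves it): push its upper face (+x side when upright) round and down. While it stands up the cover cannot go on.
- bar_end (a point): Middle of the bar's free end, 88 mm from the hinge axis. The bar is a flat strap 18 mm wide (along y) and 4 mm thick, with a 9 mm lip turned up at its end.
- catch (a point): The forked catch on the collector that takes the closed bar, near its end, 83 mm from the hinge: two steel cheeks 22 mm apart (each 9 x 3 mm), tops 9 mm below the deck. This point lies midway between them at the height of the closed bar (20 mm below the deck).
- cover: The loose filter cover, about 0.16 kg, grey plastic, right way up on the mat: a plate 150 (x) x 120 (y) x 8 mm with rounded long edges; below it a hollow skirt 22 mm deep, 118 x 90 mm, narrowing 5 mm a side to its foot, that drops into the bay with 3 mm play; on top a straight grip. Origin at the centre of the skirt's foot, z up. It also fits turned by half a turn.
- cover_grip (a point): Centre of the cover's grip, half-way up: a plain bar 72 mm long (cover's x), 20 mm wide (cover's y, the way to pinch it), 26 mm high; this point is 13 mm above the plate's top and 21 mm above its underside, so 21 mm above the deck once seated. The seated cover has its grip along the collector's x.
- cover_seat (a point): Centre of the underside of the cover's plate (above the skirt).
- clip_left (a joint): Swing of the sprung clip at the bay's +y side, rad: 0 = sprung in (at rest, or snapped over the cover's edge), about 0.11 as the edge passes. Clips: steel, 40 mm long (x), 26 mm above the deck, sloping lead-in on top. The cover meets them about 16 mm before home; pushing past both takes about 10 to 20 N, then the resistance suddenly drops and the cover lands on the deck.
- clip_right (a joint): The same for the clip at the collector's -y side.
- mat: Fixed cork mat, 360 x 270 x 4 mm, on which the cover lies. Origin under its centre.
- sanding_block: Bystander on the mat: rubber sanding block 66 x 110 mm with a wooden grip, 42 mm high. Origin under its centre.
- tape_measure: Bystander on the mat: black tape measure 66 x 72 x 36 mm. Origin under its centre.
- bench_brush: Bystander on the collector's deck behind the bay: brush about 215 mm long (its y), 30 mm wide, 34 mm high. Origin under its middle.
- mallet: Bystander to the robot's far right: joiner's mallet, head 70 x 125 x 58 mm with the handle towards its -x, 203 mm. Origin under the head.
- wood_plane: Bystander to the robot's left: wooden hand plane 66 x 240 mm, 125 mm high. Origin under its centre.
- glue_bottle: Bystander to the robot's far left: white bottle, 64 mm across, 190 mm high. Origin under its centre.
- chisel: Bystander to the robot's far right: chisel about 250 mm long (its x), 30 mm high. Origin under its middle.

How it is judged:
By the outcome, as a careful person would: the job done as asked, in the order asked, and still so for the second after the job is handed in, while the arm keeps its last pose, push and grip.
It also fails if it takes over 58 s, if anything falls off the work surface, if the arm or the gripper's body presses on something with over 40 N, if the wrist force passes 120 N, or if a joint passes its speed limit or range.

## Working session

There is one attempt and no reset: what is moved stays moved. The work goes in short steps, Python scripts to look and compute and a tool call to move; the robot and the scene stay as the last step left them, time stands still between calls to the robot, and variables do not carry over. Pictures are saved under pics/ and viewed, and the job is handed in when it is done.

Besides the shell and the picture viewer there is one more tool, called after ">>>" by a JSON object that holds its "op" and its "data", one argument or row to a line. servo_tool: Moves the arm, as the interface text tells. Its arguments: {"type":"object","properties":{"deltas":{"type":"array"},"grip_force":{"type":"number"}},"required":["deltas"]}

```bash
mkdir -p pics; cat > h.py <<'E'
import numpy as np, cv2
from scipy.spatial.transform import Rotation as R
from cell import manip
def T_tool(s):
    T=np.eye(4);T[:3,:3]=R.from_rotvec(s["ee_rot"]).as_matrix();T[:3,3]=s["ee_pos"];return T
def grab(name,fn=None):
    s=manip.sense(); im=manip.get_image(name)
    im["T"]=im["cam_to_world"] if "cam_to_world" in im else T_tool(s)@im["mount"]
    im["T"]=np.array(im["T"])
    if fn: cv2.imwrite("pics/"+fn,im["pixels"][:,:,::-1])
    return im
def cloud(im):
    K=np.array(im["mtx"]);v,u=np.mgrid[0:400,0:640]
    pts=np.stack([u,v],-1).reshape(-1,1,2).astype(np.float64)
    n=cv2.undistortPoints(pts,K,np.array([im["k1"],0,0,0,0.])).reshape(400,640,2)
    z=im["z_map"].astype(float)
    P=np.dstack([n[...,0]*z,n[...,1]*z,z])
    W=P@im["T"][:3,:3].T+im["T"][:3,3]
    W[z==0]=np.nan
    return W
def ray(im,px,zpl):
    K=np.array(im["mtx"]);n=cv2.undistortPoints(np.array(px,float).reshape(-1,1,2),K,np.array([im["k1"],0,0,0,0.])).reshape(-1,2)
    d=np.c_[n,np.ones(len(n))]@im["T"][:3,:3].T;o=im["T"][:3,3]
    return o+d*((zpl-o[2])/d[:,2])[:,None]
def proj(im,P):
    P=np.atleast_2d(P);Ti=np.linalg.inv(im["T"]);c=P@Ti[:3,:3].T+Ti[:3,3]
    return cv2.projectPoints(c,np.zeros(3),np.zeros(3),np.array(im["mtx"]),np.array([im["k1"],0,0,0,0.]))[0].reshape(-1,2)
E
python3 - <<'E'
from h import *
s=manip.sense();print(s)
for n in ("scene","top","wrist"):
    im=grab(n,n+"0.png");print(n,im["k1"],im["T"].round(2).tolist(),im["mtx"])
    np.save(n+"0.npy",cloud(im))
E
```

```text
{'t': 0.0, 'qpos': array([ 9.54687187e-01,  2.63525416e-01, -4.89193284e-02,  1.25939471e+00,
       -1.99153049e-06,  1.41549846e+00]), 'dq': array([-0.00097492, -0.00043047, -0.00066135, -0.00102585, -0.00060714,
       -0.00125287]), 'effort': array([-3.78116558e-03, -6.37615800e+01,  3.84568584e+01,  1.35479565e-02,
       -2.20410520e-04,  1.42189322e-05]), 'ee_pos': array([233.30395518, 470.01795115, 230.83026563]), 'ee_rot': array([-7.17363957e-01, -3.05819179e+00,  1.51915366e-03]), 'wrist_force': array([ 0.57522127,  0.24994154, -0.09570232]), 'moment': array([ 0.00837248,  0.00882079, -0.0092225 ]), 'grip_width': 1.003993661110411}
scene -0.07558969041789317 [[-0.71, 0.45, -0.54, 1188.9], [0.7, 0.46, -0.55, 622.21], [0.01, -0.77, -0.64, 881.28], [0.0, 0.0, 0.0, 1.0]] [[383.46848635   0.         323.87011283]
 [  0.         383.46848635 197.09302546]
 [  0.           0.           1.        ]]
top -0.015909796144966095 [[-0.0, -0.99, 0.12, 370.78], [-1.0, 0.0, 0.02, -41.78], [-0.02, -0.12, -0.99, 1378.46], [0.0, 0.0, 0.0, 1.0]] [[396.48363573   0.         315.13425096]
 [  0.         396.48363573 195.92940845]
 [  0.           0.           1.        ]]
wrist 0.011443837855731233 [[0.44, 0.86, 0.26, 167.99], [0.9, -0.42, -0.13, 502.97], [-0.0, 0.29, -0.96, 372.71], [0.0, 0.0, 0.0, 1.0]] [[302.06504545   0.         321.78016509]
 [  0.         302.06504545 199.55168965]
 [  0.           0.           1.        ]]
```

View pics/scene0.png

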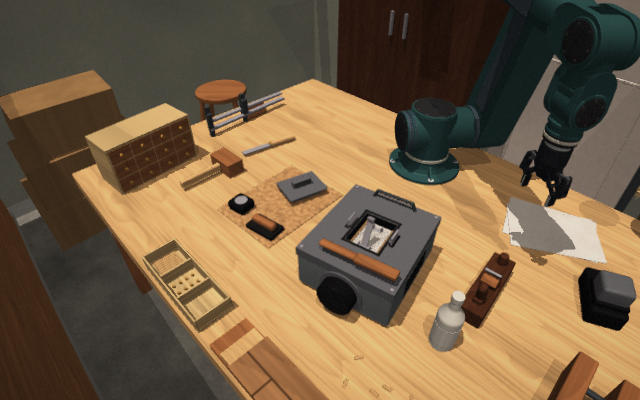

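View pics/top0.png

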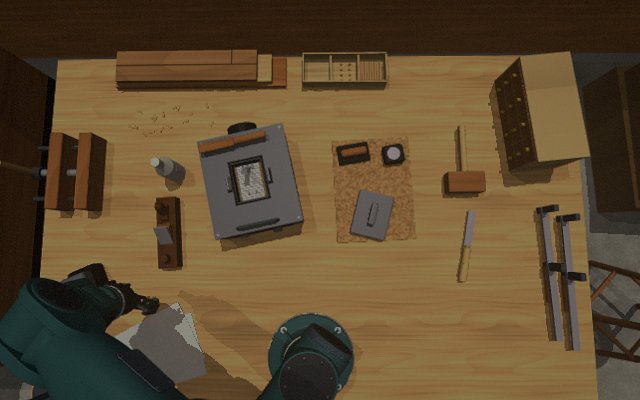

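View pics/wrist0.png

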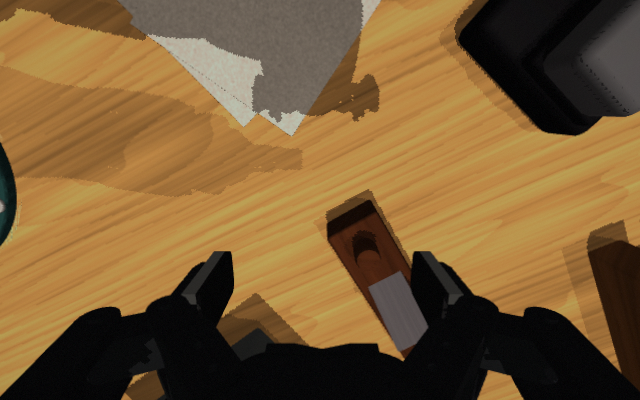

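Top view: the collector is at about (250,183) with its bay at (249,180) and the brush at (233,143). The cover is at (372,215) on the mat. The bar shows near (247,172).

```bash
python3 - <<'E'
from h import *
im=grab("top","t1.png");W=cloud(im)
px=im["pixels"]
cv2.imwrite("pics/t1c.png",cv2.resize(px[110:255,185:425,::-1],None,fx=3.3,fy=3.3,interpolation=cv2.INTER_CUBIC))
s=grab("scene");Ws=cloud(s)
cv2.imwrite("pics/s1c.png",cv2.resize(s["pixels"][165:325,220:450,::-1],None,fx=3.4,fy=3.4,interpolation=cv2.INTER_CUBIC))
def rect(W,m,n):
    m=m.astype(np.uint8)
    c=max(cv2.findContours(m,cv2.RETR_EXTERNAL,cv2.CHAIN_APPROX_NONE)[0],key=cv2.contourArea)
    mm=np.zeros_like(m);cv2.drawContours(mm,[c],-1,1,-1)
    k=(mm>0)&(m>0);P=W[k]
    print(n,k.sum(),cv2.minAreaRect(P[:,:2].astype(np.float32)),np.nanmedian(P[:,2]))
    return k
z=W[...,2];reg=np.zeros(z.shape,bool);reg[110:250,190:310]=1
rect(W,reg&(abs(z-150)<5),"deck")
reg=np.zeros(z.shape,bool);reg[180:245,340:400]=1
for a,b in((24,46),(50,70)): 
    k=reg&(z>a)&(z<b); rect(W,k,(a,b))
reg=np.zeros(z.shape,bool);reg[150:210,225:275]=1
print(np.round(z[150:212:3,222:280:3]).astype(int))
E
```

```text
deck 6558 ((574.482177734375, 190.21725463867188), (321.3109130859375, 281.695068359375), 12.536723136901855) 149.40230221573825
(24, 46) 1421 ((474.5039978027344, -210.57386779785156), (120.2037353515625, 150.15719604492188), 75.8532485961914) 32.91479427119384
(50, 70) 134 ((474.3515625, -210.19625854492188), (20.90217399597168, 72.21661376953125), 75.58892059326172) 58.460582575632884
[[                 153                  151                  148
                   150                  148                  151
                   149                  152                  148
                   147                  147                  151
                   149                  150                  150
                   147                  149                  150
                   149                  151]
 [                 148                  154                  150
                   151                  154                  148
                   151                  150                  149
                   151                  152                  144
              
[... 7787 characters left out ...]
    148                  151
                   150                  150                  150
                   152                  148                  151
                   146                  150]
 [                 154                  150                  151
                   148                  145                  151
                   155                  153                  149
                   150                  151                  148
                   147                  150                  154
                   151                  152                  151
                   144 -9223372036854775808]]<stdin>:20: RuntimeWarning: invalid value encountered in cast
```

View pics/t1c.png

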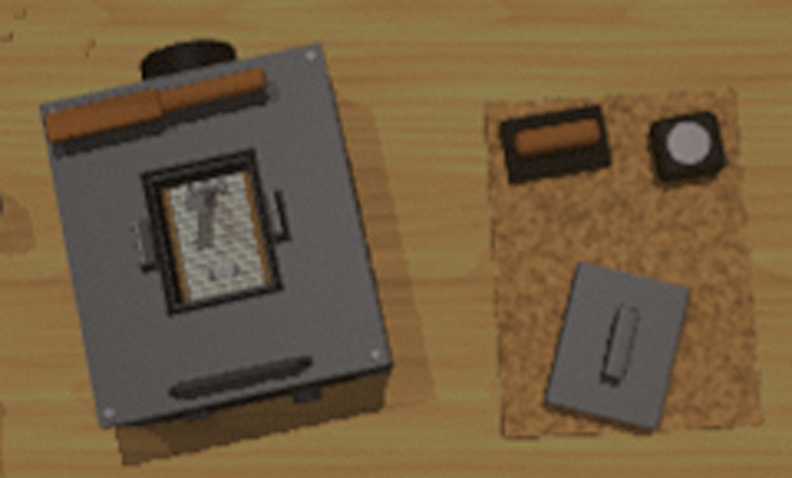

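View pics/s1c.png

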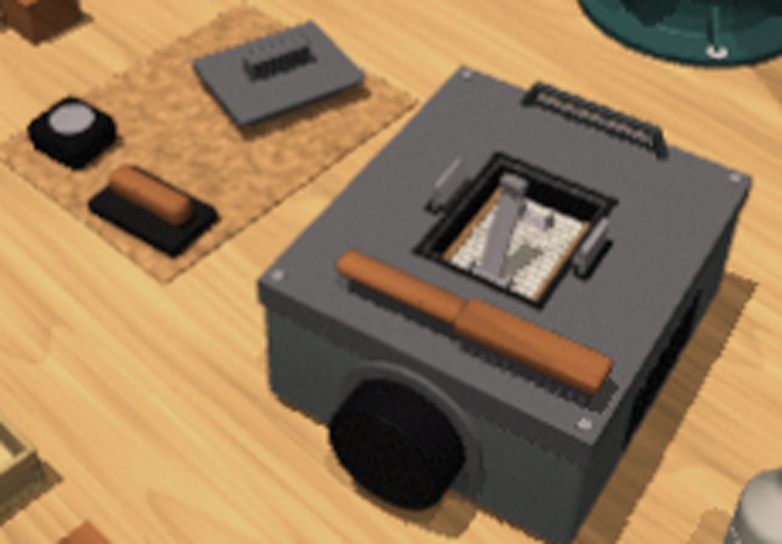

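Crops: the bay opening and both clips are clear in each view. The bar leans from its hinge (brush side) with its end near (205,190) in the top crop, and nothing crowds the cover grip. Next I'll measure in the collector frame from both views.

```bash
python3 - <<'E'
from h import *
c=np.array([574.5,190.2]);a=np.radians(12.54);Rm=np.array([[np.cos(a),np.sin(a)],[-np.sin(a),np.cos(a)]])
def med(W,k): 
    P=W[k];return P
def rect(W,k,n):
    m=cv2.morphologyEx(k.astype(np.uint8),cv2.MORPH_OPEN,np.ones((2,2)))
    cs=cv2.findContours(m,cv2.RETR_EXTERNAL,cv2.CHAIN_APPROX_NONE)[0]
    q=max(cs,key=cv2.contourArea);mm=np.zeros_like(m);cv2.drawContours(mm,[q],-1,1,-1)
    P=W[(mm>0)&(m>0)];r=cv2.minAreaRect(P[:,:2].astype(np.float32));print(n,len(P),np.round(r[0],1),np.round(r[1],1),round(r[2],2),np.round(np.nanmedian(P[:,2]),1))
for n in("top","scene"):
    im=grab(n);W=cloud(im);z=W[...,2]
    L=(W[...,:2]-c)@Rm.T
    near=(abs(L[...,0])<175)&(abs(L[...,1])<155)
    rect(W,near&(abs(z-150)<5),n+" deck")
    cv=np.hypot(W[...,0]-474,W[...,1]+210)<110
    rect(W,cv&(z>24)&(z<46),n+" plate");rect(W,cv&(z>50)&(z<70),n+" grip")
    inb=(abs(L[...,0])<60)&(abs(L[...,1])<45)&(z>150)
    P=np.c_[L[inb],z[inb]];P=P[np.argsort(P[:,2])];print("bar pts",P.round(0)[::4].tolist())
    br=(L[...,0]>65)&(L[...,0]<165)&(abs(L[...,1])<140)&(z>160);P=np.c_[L[br],z[br]];print("brush",np.percentile(P,[2,50,98],axis=0).round(0).tolist())
    bo=(abs(L[...,0])<75)&(abs(L[...,1])<60)&(z<143)
    m=L[bo];print("bay hole pct",np.percentile(m,[.5,99.5],axis=0).round(1).tolist())
    for s in(1,-1):
        k=(abs(L[...,0])<40)&(L[...,1]*s>45)&(L[...,1]*s<75)&(z>160);P=np.c_[L[k],z[k]];print("clip",s,len(P),np.percentile(P,[5,50,95],axis=0).round(0).tolist() if len(P) else 0)
E
```

```text
top deck 6383 [589.8 194.8] [355.8 279.8] 12.98 149.2
top plate 1422 [ 472.3 -216.4] [122.5 151.8] 75.11 32.8
top grip 134 [ 472.4 -214.6] [23.7 71.2] 75.52 57.4
bar pts [[40.0, -2.0, 150.0], [37.0, -9.0, 155.0], [26.0, -6.0, 181.0], [17.0, 3.0, 209.0], [14.0, -6.0, 210.0], [23.0, 8.0, 211.0], [13.0, 6.0, 213.0], [18.0, -1.0, 213.0], [22.0, -8.0, 214.0], [22.0, 4.0, 216.0]]
brush [[110.0, -79.0, 174.0], [124.0, 33.0, 182.0], [137.0, 125.0, 187.0]]
bay hole pct [[-56.8, -43.9], [61.7, 47.6]]
clip 1 57 [[-20.0, 56.0, 162.0], [-2.0, 61.0, 170.0], [17.0, 66.0, 177.0]]
clip -1 46 [[-19.0, -68.0, 162.0], [-2.0, -64.0, 172.0], [17.0, -58.0, 178.0]]
scene deck 6658 [499.1 164. ] [495.5 272. ] 15.8 149.8
scene plate 783 [ 471.5 -199.3] [107.6 173.4] 71.42 32.4
scene grip 97 [ 470.9 -203.7] [22.5 86.3] 83.08 55.6
bar pts [[38.0, -3.0, 150.0], [37.0, -7.0, 151.0], [40.0, 0.0, 154.0], [39.0, -3.0, 155.0], [39.0, 6.0, 156.0], [37.0, -1.0, 158.0], [38.0, 5.0, 159.0], [36.0, 6.0, 161.0], [35.0, -3.0, 162.0], [39.0, -7.0, 164.0], [35.0, 3.0, 166.0], [30.0, 6.0, 167.0], [33.0, 2.0, 168.0], [33.0, -2.
[... 174 characters left out ...]
, [27.0, -0.0, 183.0], [26.0, 8.0, 184.0], [25.0, 7.0, 186.0], [23.0, 6.0, 187.0], [26.0, -4.0, 188.0], [26.0, -7.0, 190.0], [24.0, 6.0, 192.0], [23.0, -9.0, 194.0], [20.0, 4.0, 194.0], [19.0, 1.0, 196.0], [19.0, 4.0, 197.0], [21.0, -2.0, 200.0], [21.0, -5.0, 201.0], [15.0, 4.0, 201.0], [19.0, 8.0, 203.0], [18.0, 8.0, 205.0], [13.0, -4.0, 210.0], [16.0, 9.0, 212.0], [24.0, -7.0, 213.0], [26.0, 5.0, 214.0], [22.0, 6.0, 215.0]]
brush [[114.0, -75.0, 162.0], [133.0, 49.0, 183.0], [142.0, 127.0, 187.0]]
bay hole pct [[-63.0, -48.3], [50.9, 39.9]]
clip 1 62 [[-16.0, 57.0, 161.0], [6.0, 64.0, 171.0], [20.0, 67.0, 177.0]]
clip -1 72 [[-16.0, -66.0, 162.0], [3.0, -61.0, 169.0], [20.0, -56.0, 176.0]]
```

>>> {"op": "servo_tool", "data": {
  "deltas": [
    {"z":-40,"rz":-4},
    {"z":-80,"x":-20,"rz":-8},
    {"z":-100,"x":-55,"y":-12,"rz":-12},
    {"z":-100,"x":-95,"y":-22,"rz":-16},
    {"z":-100,"x":-135,"y":-31,"rz":-20},
    {"z":-100,"x":-175,"y":-40,"rz":-24},
    {"z":-100,"x":-215,"y":-50,"rz":-28},
    {"z":-100,"x":-255,"y":-59,"rz":-32},
    {"z":-100,"x":-295,"y":-68,"rz":-36},
    {"z":-100,"x":-335,"y":-77,"rz":-38.9}
  ]
}}

```text
invalid input
```

```bash
cat > st.py <<'E'
from h import *
def st():
    s=manip.sense();T=T_tool(s);hy=np.degrees(np.arctan2(T[1,1],T[0,1]))
    print("t",round(s["t"],2),"tcp",s["ee_pos"].round(1),"hy",hy.round(2),"zax",T[:3,2].round(3),"F",np.round(s["wrist_force"],1),"grip",round(s["grip_width"],2),"q",s["qpos"].round(2))
    return T
def to(x,y,z,hy):
    T=st();d=T[:3,:3].T@(np.array([x,y,z])-T[:3,3])
    h=np.radians(hy);Y=np.array([np.cos(h),np.sin(h),0]);Z=np.array([0,0,-1.]);Rt=np.c_[np.cross(Y,Z),Y,Z]
    print("delta",d.round(1),"rot",np.degrees(R.from_matrix(T[:3,:3].T@Rt).as_rotvec()).round(2))
E
python3 -c "
from st import *
to(574.5,190.2,330,102.5)"
```

```text
t 0.35 tcp [233.4 470.2 231.2] hy 63.6 zax [-0. -0. -1.] F [-0.4 -0.3 -0.2] grip 1.0 q [ 0.95  0.26 -0.05  1.26  0.    1.42]
delta [-430.   -99.1  -98.8] rot [-1.00e-02 -1.00e-02 -3.89e+01]
```

>>> {"op": "servo_tool", "data": {
  "deltas": [
    {"hand":85,"x":0,"y":0,"z":-40,"rx":0,"ry":0,"rz":-4},
    {"hand":85,"x":-20,"y":0,"z":-80,"rx":0,"ry":0,"rz":-8},
    {"hand":85,"x":-55,"y":-12,"z":-100,"rx":0,"ry":0,"rz":-12},
    {"hand":85,"x":-95,"y":-22,"z":-100,"rx":0,"ry":0,"rz":-16},
    {"hand":85,"x":-135,"y":-31,"z":-100,"rx":0,"ry":0,"rz":-20},
    {"hand":85,"x":-175,"y":-40,"z":-100,"rx":0,"ry":0,"rz":-24},
    {"hand":85,"x":-215,"y":-50,"z":-100,"rx":0,"ry":0,"rz":-28},
    {"hand":85,"x":-255,"y":-59,"z":-100,"rx":0,"ry":0,"rz":-32},
    {"hand":85,"x":-295,"y":-68,"z":-100,"rx":0,"ry":0,"rz":-36},
    {"hand":85,"x":-335,"y":-77,"z":-100,"rx":0,"ry":0,"rz":-38.9}
  ]
}}

```text
t: 1.18
ee_pos: [500.5, 250.6, 331.4]
ee_rot: [-0.348, 3.122, 0.0]
wrist_force: [0.5, 1.1, -0.6]
grip_width: 0.996
```

>>> {"op": "servo_tool", "data": {
  "deltas": [
    {"hand":85,"x":-24,"y":-30,"z":0,"rx":0,"ry":0,"rz":0},
    {"hand":85,"x":-46,"y":-58,"z":0,"rx":0,"ry":0,"rz":0},
    {"hand":85,"x":-59,"y":-75,"z":0,"rx":0,"ry":0,"rz":0},
    {"hand":85,"x":-59,"y":-75,"z":0,"rx":0,"ry":0,"rz":0},
    {"hand":85,"x":-59,"y":-75,"z":0,"rx":0,"ry":0,"rz":0}
  ]
}}

```text
t: 1.6
ee_pos: [573.8, 191.0, 330.6]
ee_rot: [0.339, -3.122, 0.0]
wrist_force: [-0.5, 1.0, 0.6]
grip_width: 0.994
```

```bash
python3 -c "
from st import *
st();im=grab('wrist','w2.png');W=cloud(im);np.save('w2.npy',W)
cc=np.array([574.5,190.2]);a=np.radians(12.5);e=np.array([np.cos(a),np.sin(a)]);f=np.array([-e[1],e[0]])
pts=[np.r_[cc+e*x+f*y,150] for x,y in((62,48),(62,-48),(-62,-48),(-62,48))]
print(proj(im,pts).round(1).tolist())
p=im['pixels'].copy();cv2.polylines(p,[proj(im,pts).astype(np.int32)],True,(0,255,0),1);cv2.imwrite('pics/w2o.png',p[:,:,::-1])
"
```

```text
t 1.6 tcp [573.8 191.  330.6] hy 102.39 zax [-0.001 -0.    -1.   ] F [-0.5  1.   0.6] grip 0.99 q [ 0.19  0.41  0.44  1.6   0.   -0.03]
[[362.3, 232.4], [278.9, 232.5], [273.9, 121.1], [366.8, 121.1]]
```

View pics/w2o.png

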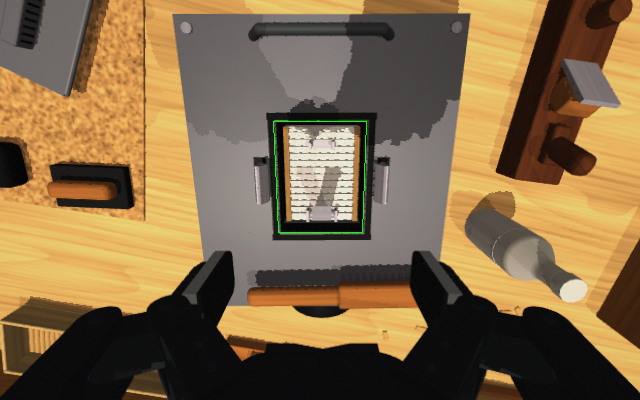

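```bash
python3 -c "
import cv2
p=cv2.imread('pics/w2.png');cv2.imwrite('pics/w2z.png',cv2.resize(p[95:255,240:400],None,fx=3.7,fy=3.7,interpolation=cv2.INTER_CUBIC))"
```

```text
(no output)
```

View pics/w2z.png

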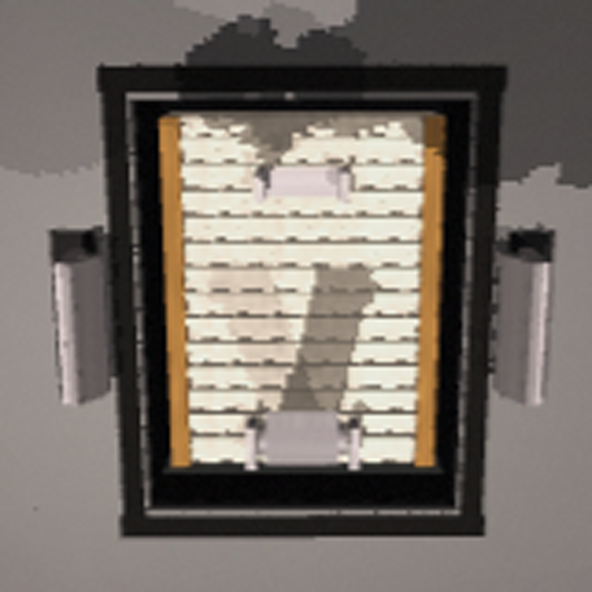

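```bash
python3 -c "
from st import *
im=grab('wrist');g=cv2.cvtColor(im['pixels'],cv2.COLOR_RGB2GRAY)
cc=np.array([574.5,190.2]);a=np.radians(12.5);Rm=np.array([[np.cos(a),np.sin(a)],[-np.sin(a),np.cos(a)]])
q=ray(im,[(279.5,232.3),(364,232.3),(369.5,121.5),(274.6,121.5)],150)[:,:2]
print(q.round(1),q.mean(0)); print(((q-cc)@Rm.T).round(1))
print('rows');
for r in (150,180,205): print(r,g[r,262:285].tolist(),g[r,358:382].tolist())
for c in (290,345): print(c,g[108:130,c].tolist(),g[222:245,c].tolist())
"
```

```text
[[644.7 158.3]
 [623.6 253.3]
 [502.8 227.2]
 [524.  131.4]] [573.78638268 192.5634931 ]
[[ 61.6 -46.4]
 [ 61.6  51. ]
 [-62.   51.7]
 [-62.  -46.5]]
rows
150 [148, 150, 149, 150, 148, 149, 75, 28, 25, 28, 28, 28, 45, 80, 46, 10, 8, 6, 6, 4, 8, 118, 133] [95, 34, 6, 6, 6, 7, 19, 46, 70, 45, 29, 25, 29, 27, 29, 90, 129, 138, 138, 138, 137, 137, 139, 139]
180 [93, 94, 92, 90, 89, 83, 67, 40, 20, 25, 28, 29, 29, 27, 132, 85, 24, 8, 7, 6, 7, 5, 118] [28, 8, 5, 5, 6, 26, 74, 62, 35, 28, 28, 28, 25, 38, 92, 87, 95, 103, 101, 103, 106, 103, 102, 98]
205 [150, 150, 149, 150, 150, 151, 150, 150, 117, 55, 27, 28, 28, 27, 29, 129, 79, 15, 7, 6, 6, 6, 6] [7, 10, 7, 8, 27, 75, 59, 33, 26, 28, 29, 27, 67, 123, 139, 140, 139, 139, 139, 139, 139, 139, 137, 139]
290 [118, 118, 116, 50, 49, 21, 10, 11, 10, 12, 11, 11, 39, 47, 28, 11, 12, 43, 83, 207, 226, 224] [42, 17, 6, 7, 6, 4, 7, 8, 6, 14, 34, 137, 80, 32, 28, 27, 27, 27, 106, 138, 140, 139, 137]
345 [71, 71, 71, 71, 70, 27, 17, 17, 16, 18, 16, 19, 58, 72, 31, 12, 10, 43, 94, 140, 173, 227] [42, 17, 6, 6, 5, 6, 7, 6, 4, 14, 34, 135, 70, 31, 27, 26, 28, 27, 102, 135, 137, 136, 135]
```

The bay opening measures 124 x 98 mm at yaw 12.5°. The wrist view puts its centre at (573.8,192.6) and the top view at (574.5,190.2). I'll close the hand and go down on the +x side of the bar.

>>> {"op": "servo_tool", "data": {
  "deltas": [
    {"hand":0,"x":-30,"y":1,"z":0,"rx":0,"ry":0,"rz":0},
    {"hand":0,"x":-58,"y":1,"z":0,"rx":0,"ry":0,"rz":0},
    {"hand":0,"x":-58,"y":1,"z":30,"rx":0,"ry":0,"rz":0},
    {"hand":0,"x":-58,"y":1,"z":60,"rx":0,"ry":0,"rz":0},
    {"hand":0,"x":-58,"y":1,"z":90,"rx":0,"ry":0,"rz":0},
    {"hand":0,"x":-58,"y":1,"z":115,"rx":0,"ry":0,"rz":0},
    {"hand":0,"x":-58,"y":1,"z":135,"rx":0,"ry":0,"rz":0},
    {"hand":0,"x":-58,"y":1,"z":135,"rx":0,"ry":0,"rz":0},
    {"hand":0,"x":-58,"y":1,"z":135,"rx":0,"ry":0,"rz":0}
  ]
}}

```text
t: 2.45
ee_pos: [628.5, 206.1, 196.7]
ee_rot: [0.344, -3.122, 0.0]
wrist_force: [1.0, -0.2, 0.8]
grip_width: 0.004
```

```bash
python3 -c "
from st import *
st();im=grab('wrist','w3.png');im=grab('scene');cv2.imwrite('pics/s3.png',cv2.resize(im['pixels'][165:325,300:460,::-1],None,fx=3.4,fy=3.4))"
```

```text
t 2.45 tcp [628.5 206.1 196.7] hy 102.56 zax [-0.001 -0.    -1.   ] F [ 1.  -0.2  0.8] grip 0.0 q [ 0.19  0.51  0.26  1.32  0.   -0.03]
```

View pics/w3.png

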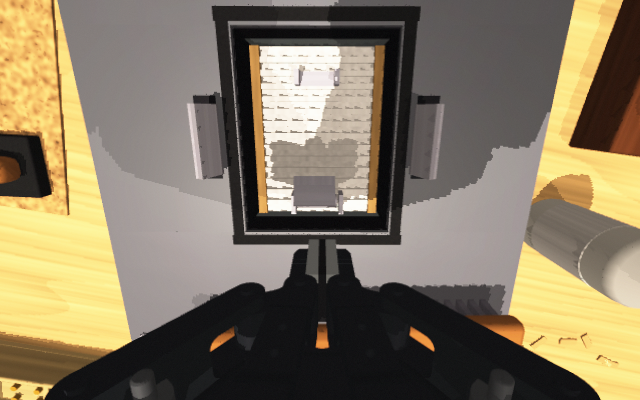

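View pics/s3.png

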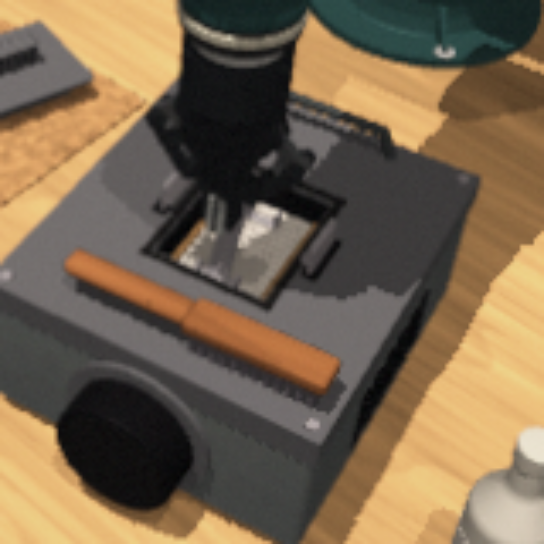

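>>> {"op": "servo_tool", "data": {
  "deltas": [
    {"hand":0,"x":9,"y":-3,"z":2,"rx":0,"ry":0,"rz":0},
    {"hand":0,"x":18,"y":-3,"z":4,"rx":0,"ry":0,"rz":0},
    {"hand":0,"x":27,"y":-3,"z":6,"rx":0,"ry":0,"rz":0},
    {"hand":0,"x":36,"y":-3,"z":8,"rx":0,"ry":0,"rz":0},
    {"hand":0,"x":44,"y":-3,"z":13,"rx":0,"ry":0,"rz":0},
    {"hand":0,"x":50,"y":-3,"z":18,"rx":0,"ry":0,"rz":0},
    {"hand":0,"x":56,"y":-3,"z":24,"rx":0,"ry":0,"rz":0},
    {"hand":0,"x":60,"y":-3,"z":30,"rx":0,"ry":0,"rz":0},
    {"hand":0,"x":64,"y":-3,"z":38,"rx":0,"ry":0,"rz":0},
    {"hand":0,"x":66,"y":-3,"z":44,"rx":0,"ry":0,"rz":0}
  ]
}}

```text
t: 3.38
ee_pos: [565.9, 188.3, 152.9]
ee_rot: [-0.342, 3.121, 0.0]
wrist_force: [-0.6, 0.5, -0.1]
grip_width: 0.0
```

```bash
python3 -c "
from st import *
T=st();d=T[:2,3]-np.array([574.1,191.4]);a=np.radians(12.5);print('local',d@[np.cos(a),np.sin(a)],d@[-np.sin(a),np.cos(a)])
im=grab('wrist','w4.png');im=grab('scene');cv2.imwrite('pics/s4.png',cv2.resize(im['pixels'][165:325,300:460,::-1],None,fx=3.4,fy=3.4))"
```

```text
t 3.38 tcp [565.9 188.3 152.9] hy 102.51 zax [ 0.002  0.    -1.   ] F [-0.6  0.5 -0.1] grip 0.0 q [ 0.18  0.42 -0.03  1.12 -0.   -0.03]
local -8.712723030862746 -1.2283295725787347
```

View pics/w4.png

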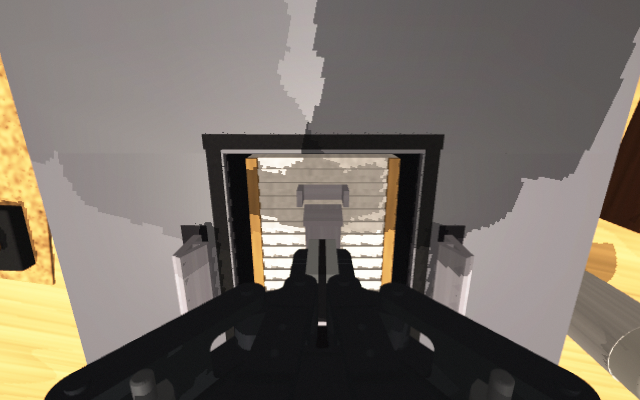

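View pics/s4.png

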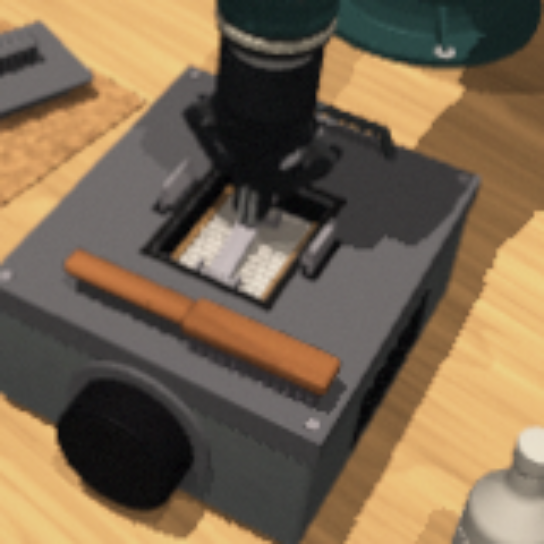

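The bar is almost down: its end is at the catch cheeks, about (322,195) in the wrist view. I'll press it home gently.

>>> {"op": "servo_tool", "data": {
  "deltas": [
    {"hand":0,"x":3,"y":0,"z":5,"rx":0,"ry":0,"rz":0},
    {"hand":0,"x":5,"y":0,"z":10,"rx":0,"ry":0,"rz":0},
    {"hand":0,"x":5,"y":0,"z":14,"rx":0,"ry":0,"rz":0},
    {"hand":0,"x":5,"y":0,"z":17,"rx":0,"ry":0,"rz":0},
    {"hand":0,"x":5,"y":0,"z":19,"rx":0,"ry":0,"rz":0},
    {"hand":0,"x":5,"y":0,"z":19,"rx":0,"ry":0,"rz":0}
  ]
}}

```text
t: 3.98
ee_pos: [560.7, 187.1, 132.8]
ee_rot: [0.342, -3.122, 0.0]
wrist_force: [-0.4, -0.0, 0.6]
grip_width: 0.002
```

>>> {"op": "servo_tool", "data": {
  "deltas": [
    {"hand":0,"x":0,"y":0,"z":1,"rx":0,"ry":0,"rz":0},
    {"hand":0,"x":0,"y":0,"z":2,"rx":0,"ry":0,"rz":0},
    {"hand":0,"x":0,"y":0,"z":2,"rx":0,"ry":0,"rz":0}
  ]
}}

```text
t: 4.23
ee_pos: [561.0, 187.1, 131.9]
ee_rot: [-0.342, 3.122, 0.0]
wrist_force: [-1.8, 0.0, 6.3]
grip_width: -0.001
```

>>> {"op": "servo_tool", "data": {
  "deltas": [
    {"hand":0,"x":0,"y":0,"z":1.5,"rx":0,"ry":0,"rz":0},
    {"hand":0,"x":0,"y":0,"z":2.5,"rx":0,"ry":0,"rz":0},
    {"hand":0,"x":0,"y":0,"z":2.5,"rx":0,"ry":0,"rz":0}
  ]
}}

```text
t: 4.48
ee_pos: [561.1, 187.1, 131.3]
ee_rot: [-0.342, 3.12, 0.0]
wrist_force: [-10.4, -2.9, 30.6]
grip_width: -0.002
```

Contact is firm (30 N) at z about 131–132, the height expected for the bar's top when closed. I'll back off upward and check.

>>> {"op": "servo_tool", "data": {
  "deltas": [
    {"hand":0,"x":0,"y":0,"z":-20,"rx":0,"ry":0,"rz":0},
    {"hand":0,"x":0,"y":0,"z":-60,"rx":0,"ry":0,"rz":0},
    {"hand":0,"x":0,"y":0,"z":-100,"rx":0,"ry":0,"rz":0},
    {"hand":85,"x":0,"y":0,"z":-140,"rx":0,"ry":0,"rz":0},
    {"hand":85,"x":0,"y":0,"z":-180,"rx":0,"ry":0,"rz":0},
    {"hand":85,"x":0,"y":0,"z":-200,"rx":0,"ry":0,"rz":0},
    {"hand":85,"x":0,"y":0,"z":-200,"rx":0,"ry":0,"rz":0},
    {"hand":85,"x":0,"y":0,"z":-200,"rx":0,"ry":0,"rz":0}
  ]
}}

```text
t: 5.15
ee_pos: [561.4, 187.2, 329.6]
ee_rot: [-0.342, 3.121, 0.0]
wrist_force: [-0.2, 0.2, -0.7]
grip_width: 0.71
```

```bash
python3 -c "
from st import *
st();im=grab('wrist','w5.png');cv2.imwrite('pics/w5z.png',cv2.resize(im['pixels'][85:265,230:410,::-1],None,fx=3.3,fy=3.3,interpolation=cv2.INTER_CUBIC))
W=cloud(im);a=np.radians(12.5);L=(W[...,:2]-[574.1,191.4])@np.array([[np.cos(a),np.sin(a)],[-np.sin(a),np.cos(a)]]).T
for x0 in range(-50,60,8):
    k=(L[...,0]>=x0)&(L[...,0]<x0+8)&(abs(L[...,1])<7);print(x0,k.sum(),np.nanmedian(W[...,2][k]).round(1))
"
```

```text
t 5.15 tcp [561.4 187.2 329.6] hy 102.5 zax [ 0.002  0.    -1.   ] F [-0.2  0.2 -0.7] grip 0.71 q [ 0.18  0.38  0.39  1.58 -0.   -0.03]
-50 84 124.9
-42 99 134.8
-34 88 131.1
-26 3167 412.5
-18 81 131.2
-10 76 131.1
-2 81 131.1
6 81 131.2
14 75 131.2
22 75 131.2
30 80 131.1
38 85 132.1
46 36 133.7
54 151 126.8
```

View pics/w5z.png

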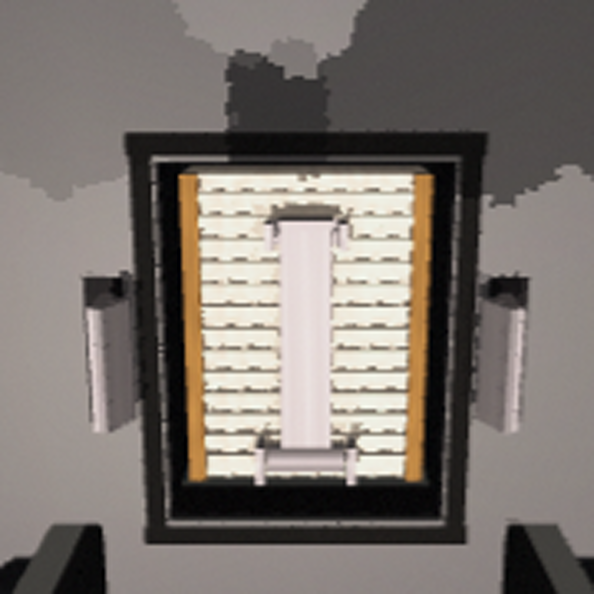

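The bar lies level at 131 mm along its whole length, between the catch cheeks (wrist crop, col 305). Next is the cover.

```bash
python3 -c "
from st import *
to(473.5,-212,290,75.6)"
```

```text
t 5.2 tcp [561.  187.1 328.5] hy 102.5 zax [ 0.  0. -1.] F [-0.1 -0.1 -0.2] grip 0.79 q [ 0.18  0.38  0.39  1.58  0.   -0.03]
delta [ 171.8 -370.7   38.4] rot [ 0.   0.  26.9]
```

>>> {"op": "servo_tool", "data": {
  "deltas": [
    {"hand":85,"x":8,"y":-18,"z":0,"rx":0,"ry":0,"rz":0},
    {"hand":85,"x":24,"y":-52,"z":0,"rx":0,"ry":0,"rz":3},
    {"hand":85,"x":40,"y":-87,"z":0,"rx":0,"ry":0,"rz":6},
    {"hand":85,"x":57,"y":-123,"z":0,"rx":0,"ry":0,"rz":9},
    {"hand":85,"x":74,"y":-160,"z":0,"rx":0,"ry":0,"rz":12},
    {"hand":85,"x":91,"y":-197,"z":0,"rx":0,"ry":0,"rz":15},
    {"hand":85,"x":108,"y":-234,"z":8,"rx":0,"ry":0,"rz":18},
    {"hand":85,"x":125,"y":-270,"z":16,"rx":0,"ry":0,"rz":21},
    {"hand":85,"x":141,"y":-305,"z":24,"rx":0,"ry":0,"rz":24},
    {"hand":85,"x":157,"y":-340,"z":32,"rx":0,"ry":0,"rz":26.9}
  ]
}}

```text
t: 6.03
ee_pos: [479.8, -180.3, 295.3]
ee_rot: [-0.398, -3.115, -0.001]
wrist_force: [1.0, 0.1, 0.7]
grip_width: 0.991
```

>>> {"op": "servo_tool", "data": {
  "deltas": [
    {"hand":85,"x":-1,"y":-20,"z":6,"rx":0,"ry":0,"rz":0},
    {"hand":85,"x":-1,"y":-34,"z":6,"rx":0,"ry":0,"rz":0},
    {"hand":85,"x":-1,"y":-34,"z":6,"rx":0,"ry":0,"rz":0},
    {"hand":85,"x":-1,"y":-34,"z":6,"rx":0,"ry":0,"rz":0}
  ]
}}

```text
t: 6.37
ee_pos: [473.1, -212.0, 289.7]
ee_rot: [-0.396, -3.115, -0.002]
wrist_force: [-0.4, -0.1, 1.1]
grip_width: 0.994
```

```bash
python3 -c "
from st import *
st();im=grab('wrist','w6.png');W=cloud(im);np.save('w6.npy',W)
z=W[...,2]
for lo,hi in((26,42),(52,68)):
    k=(z>lo)&(z<hi)&(np.hypot(W[...,0]-473,W[...,1]+212)<105)
    k=cv2.morphologyEx(k.astype(np.uint8),cv2.MORPH_OPEN,np.ones((5,5)))
    P=W[k>0];r=cv2.minAreaRect(P[:,:2].astype(np.float32));print(len(P),np.round(r[0],1),np.round(r[1],1),r[2],np.median(P[:,2]))
"
```

```text
t 6.37 tcp [ 473.1 -212.   289.7] hy 75.52 zax [-0.002  0.001 -1.   ] F [-0.4 -0.1  1.1] grip 0.99 q [-0.58  0.24  0.08  1.41  0.   -0.33]
8964 [ 475. -209.] [119.9 150.1] 75.76031494140625 32.851649000867866
878 [ 474.4 -208.8] [20.  71.3] 76.01852416992188 58.70388099294533
```

View pics/w6.png

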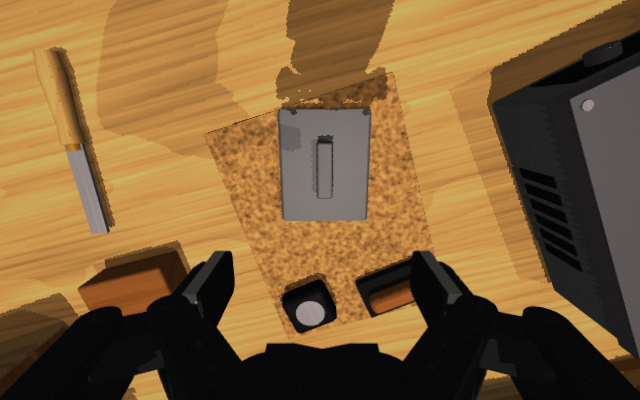

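>>> {"op": "servo_tool", "data": {
  "deltas": [
    {"hand":60,"x":-1,"y":2.6,"z":30,"rx":0,"ry":0,"rz":-0.3},
    {"hand":60,"x":-1,"y":2.6,"z":70,"rx":0,"ry":0,"rz":-0.3},
    {"hand":60,"x":-1,"y":2.6,"z":110,"rx":0,"ry":0,"rz":-0.3},
    {"hand":60,"x":-1,"y":2.6,"z":150,"rx":0,"ry":0,"rz":-0.3},
    {"hand":60,"x":-1,"y":2.6,"z":190,"rx":0,"ry":0,"rz":-0.3},
    {"hand":60,"x":-1,"y":2.6,"z":220,"rx":0,"ry":0,"rz":-0.3},
    {"hand":60,"x":-1,"y":2.6,"z":240,"rx":0,"ry":0,"rz":-0.3},
    {"hand":60,"x":-1,"y":2.6,"z":250,"rx":0,"ry":0,"rz":-0.3},
    {"hand":60,"x":-1,"y":2.6,"z":250,"rx":0,"ry":0,"rz":-0.3},
    {"hand":60,"x":-1,"y":2.6,"z":250,"rx":0,"ry":0,"rz":-0.3}
  ]
}}

```text
t: 7.25
ee_pos: [475.3, -208.7, 40.8]
ee_rot: [-0.384, -3.117, -0.001]
wrist_force: [0.3, -0.1, 0.3]
grip_width: 0.699
```

```bash
python3 -c "
from st import *
st();im=grab('wrist','w7.png')"
```

```text
t 7.25 tcp [ 475.3 -208.7   40.8] hy 75.97 zax [-0.001  0.001 -1.   ] F [ 0.3 -0.1  0.3] grip 0.7 q [-0.57  0.39 -0.42  0.76  0.   -0.33]
```

View pics/w7.png

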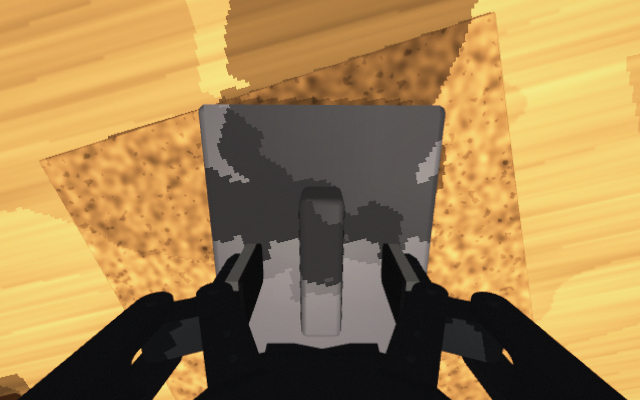

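The grip at about (321,260) is centred between the pads and square to them. I'll lower a little and close.

>>> {"op": "servo_tool", "data": {
  "deltas": [
    {"hand":60,"x":0,"y":0,"z":3,"rx":0,"ry":0,"rz":0},
    {"hand":10,"x":0,"y":0,"z":3,"rx":0,"ry":0,"rz":0},
    {"hand":10,"x":0,"y":0,"z":3,"rx":0,"ry":0,"rz":0},
    {"hand":10,"x":0,"y":0,"z":3,"rx":0,"ry":0,"rz":0},
    {"hand":10,"x":0,"y":0,"z":3,"rx":0,"ry":0,"rz":0},
    {"hand":10,"x":0,"y":0,"z":3,"rx":0,"ry":0,"rz":0},
    {"hand":10,"x":0,"y":0,"z":3,"rx":0,"ry":0,"rz":0}
  ],
  "grip_force": 80
}}

```text
t: 7.88
ee_pos: [475.5, -209.9, 38.4]
ee_rot: [0.386, 3.117, -0.001]
wrist_force: [-1.8, 1.4, 7.6]
grip_width: 0.218
```

```bash
python3 -c "
from st import *
st()"
```

```text
t 7.88 tcp [ 475.5 -209.9   38.4] hy 75.89 zax [ 0.001 -0.    -1.   ] F [-1.8  1.4  7.6] grip 0.22 q [-0.57  0.39 -0.42  0.76 -0.   -0.33]
```

>>> {"op": "servo_tool", "data": {
  "deltas": [
    {"hand":10,"x":0,"y":0,"z":-8,"rx":0,"ry":0,"rz":0},
    {"hand":10,"x":0,"y":0,"z":-25,"rx":0,"ry":0,"rz":0},
    {"hand":10,"x":0,"y":0,"z":-50,"rx":0,"ry":0,"rz":0},
    {"hand":10,"x":0,"y":0,"z":-80,"rx":0,"ry":0,"rz":0},
    {"hand":10,"x":0,"y":0,"z":-110,"rx":0,"ry":0,"rz":0},
    {"hand":10,"x":0,"y":0,"z":-140,"rx":0,"ry":0,"rz":0},
    {"hand":10,"x":0,"y":0,"z":-170,"rx":0,"ry":0,"rz":0},
    {"hand":10,"x":0,"y":0,"z":-200,"rx":0,"ry":0,"rz":0},
    {"hand":10,"x":0,"y":0,"z":-225,"rx":0,"ry":0,"rz":0},
    {"hand":10,"x":0,"y":0,"z":-232,"rx":0,"ry":0,"rz":0}
  ],
  "grip_force": 80
}}

```text
t: 8.72
ee_pos: [475.9, -210.1, 273.9]
ee_rot: [0.385, 3.114, -0.003]
wrist_force: [0.1, -0.8, -2.1]
grip_width: 0.217
```

```bash
python3 -c "
from st import *
to(575.1,191.6,270,102.5);im=grab('wrist','w8.png')"
```

```text
t 8.72 tcp [ 475.9 -210.1  273.9] hy 75.9 zax [ 0.004 -0.003 -1.   ] F [ 0.1 -0.8 -2.1] grip 0.22 q [-0.57  0.24  0.04  1.36  0.   -0.33]
delta [  1.7 413.8   3.3] rot [ -0.15   0.24 -26.6 ]
```

View pics/w8.png

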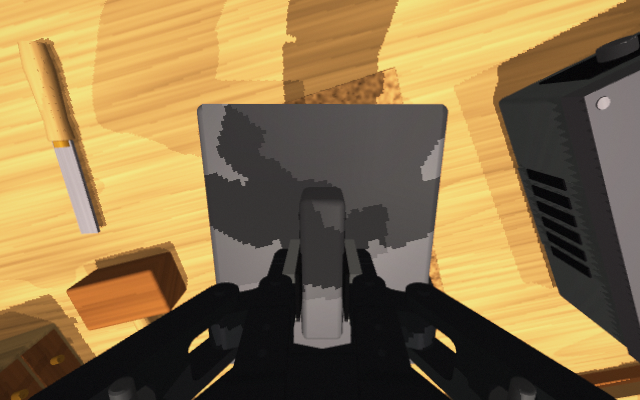

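The cover is held squarely, grip at (322,260). I'll carry it over the bay.

>>> {"op": "servo_tool", "data": {
  "deltas": [
    {"hand":10,"x":0,"y":15,"z":0,"rx":0,"ry":0,"rz":0},
    {"hand":10,"x":0,"y":45,"z":0,"rx":0,"ry":0,"rz":-2},
    {"hand":10,"x":0,"y":80,"z":0,"rx":0,"ry":0,"rz":-5},
    {"hand":10,"x":0,"y":117,"z":0,"rx":0,"ry":0,"rz":-8},
    {"hand":10,"x":0,"y":154,"z":0,"rx":0,"ry":0,"rz":-11},
    {"hand":10,"x":0,"y":191,"z":0,"rx":0,"ry":0,"rz":-14},
    {"hand":10,"x":0,"y":228,"z":0,"rx":0,"ry":0,"rz":-17},
    {"hand":10,"x":0,"y":265,"z":0,"rx":0,"ry":0,"rz":-20},
    {"hand":10,"x":1,"y":302,"z":0,"rx":0,"ry":0,"rz":-23},
    {"hand":10,"x":1,"y":335,"z":0,"rx":0,"ry":0,"rz":-25.5}
  ]
}}

```text
t: 9.6
ee_pos: [555.5, 117.7, 268.5]
ee_rot: [0.317, -3.124, -0.0]
wrist_force: [0.2, -0.8, -1.6]
grip_width: 0.218
```

```bash
python3 -c "
from st import *
to(575.1,191.6,270,102.5)"
```

```text
t 9.6 tcp [555.5 117.7 268.5] hy 101.58 zax [-0.002  0.    -1.   ] F [ 0.2 -0.8 -1.6] grip 0.22 q [ 0.07  0.33  0.15  1.39  0.   -0.14]
delta [-34.1  68.5  -1.5] rot [ 0.02 -0.1  -0.92]
```

>>> {"op": "servo_tool", "data": {
  "deltas": [
    {"hand":10,"x":-14,"y":30,"z":0,"rx":0,"ry":0,"rz":-1},
    {"hand":10,"x":-26,"y":54,"z":0,"rx":0,"ry":0,"rz":-1},
    {"hand":10,"x":-33,"y":68,"z":0,"rx":0,"ry":0,"rz":-1},
    {"hand":10,"x":-34,"y":70,"z":0,"rx":0,"ry":0,"rz":-1},
    {"hand":10,"x":-34,"y":70,"z":0,"rx":0,"ry":0,"rz":-1},
    {"hand":10,"x":-34,"y":70,"z":0,"rx":0,"ry":0,"rz":-1}
  ]
}}

```text
t: 10.1
ee_pos: [575.0, 190.1, 269.0]
ee_rot: [0.339, -3.122, 0.001]
wrist_force: [-0.3, -0.8, -2.8]
grip_width: 0.218
```

```bash
python3 -c "
from st import *
to(575.1,191.6,270,102.5);im=grab('wrist','w9.png');im=grab('top');cv2.imwrite('pics/t9.png',cv2.resize(im['pixels'][110:255,185:325,::-1],None,fx=4,fy=4))"
```

```text
t 10.1 tcp [575.  190.1 269. ] hy 102.39 zax [-0.001 -0.001 -1.   ] F [-0.3 -0.8 -2.8] grip 0.22 q [ 0.18  0.4   0.26  1.43 -0.   -0.03]
delta [-0.4  1.4 -1. ] rot [-0.01 -0.08 -0.11]
```

View pics/w9.png

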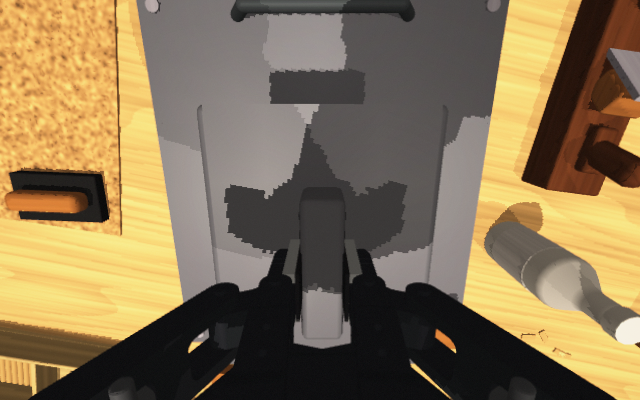

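>>> {"op": "servo_tool", "data": {
  "deltas": [
    {"hand":10,"x":-0.4,"y":1.4,"z":15,"rx":0,"ry":0,"rz":-0.1},
    {"hand":10,"x":-0.4,"y":1.4,"z":35,"rx":0,"ry":0,"rz":-0.1},
    {"hand":10,"x":-0.4,"y":1.4,"z":55,"rx":0,"ry":0,"rz":-0.1},
    {"hand":10,"x":-0.4,"y":1.4,"z":70,"rx":0,"ry":0,"rz":-0.1},
    {"hand":10,"x":-0.4,"y":1.4,"z":78,"rx":0,"ry":0,"rz":-0.1},
    {"hand":10,"x":-0.4,"y":1.4,"z":78,"rx":0,"ry":0,"rz":-0.1},
    {"hand":10,"x":-0.4,"y":1.4,"z":78,"rx":0,"ry":0,"rz":-0.1}
  ]
}}

```text
t: 10.78
ee_pos: [575.6, 191.7, 192.3]
ee_rot: [-0.341, 3.123, -0.0]
wrist_force: [0.8, -0.6, -1.4]
grip_width: 0.215
```

```bash
python3 -c "
from st import *
to(575.1,191.6,190,102.5);im=grab('wrist','w10.png');im=grab('scene');cv2.imwrite('pics/s10.png',cv2.resize(im['pixels'][165:325,300:460,::-1],None,fx=3.6,fy=3.6))"
```

```text
t 10.78 tcp [575.6 191.7 192.3] hy 102.46 zax [ 0. -0. -1.] F [ 0.8 -0.6 -1.4] grip 0.21 q [ 0.19  0.42  0.08  1.23 -0.   -0.03]
delta [0.5 0.  2.3] rot [-0.    0.01 -0.04]
```

View pics/w10.png

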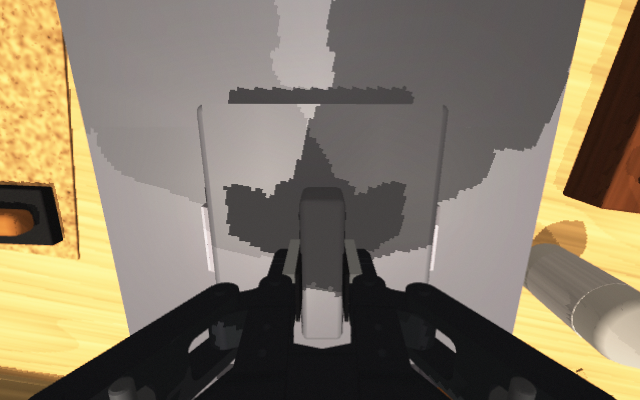

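View pics/s10.png

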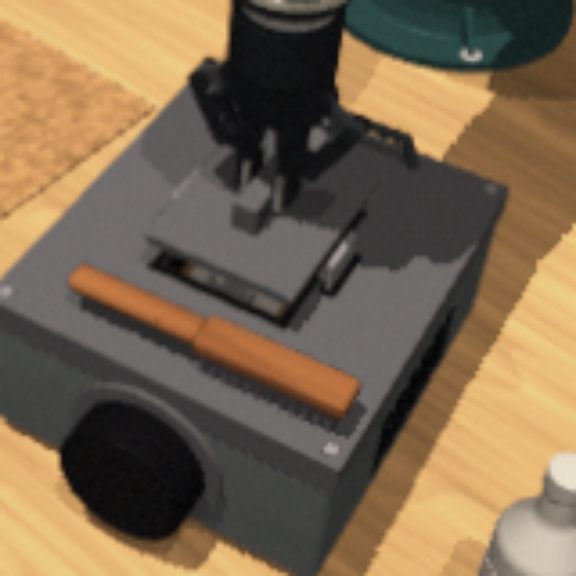

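The clips show evenly on both sides, left (207,240) and right (434,245). I'll lower slowly and watch the force.

>>> {"op": "servo_tool", "data": {
  "deltas": [
    {"hand":10,"x":0,"y":0,"z":4,"rx":0,"ry":0,"rz":0},
    {"hand":10,"x":0,"y":0,"z":8,"rx":0,"ry":0,"rz":0},
    {"hand":10,"x":0,"y":0,"z":11,"rx":0,"ry":0,"rz":0},
    {"hand":10,"x":0,"y":0,"z":13,"rx":0,"ry":0,"rz":0},
    {"hand":10,"x":0,"y":0,"z":13,"rx":0,"ry":0,"rz":0}
  ],
  "grip_force": 110
}}

```text
t: 11.3
ee_pos: [575.6, 192.0, 178.5]
ee_rot: [0.342, -3.123, 0.001]
wrist_force: [1.0, -2.3, -1.6]
grip_width: 0.207
```

>>> {"op": "servo_tool", "data": {
  "deltas": [
    {"hand":10,"x":0,"y":0,"z":2,"rx":0,"ry":0,"rz":0},
    {"hand":10,"x":0,"y":0,"z":4,"rx":0,"ry":0,"rz":0},
    {"hand":10,"x":0,"y":0,"z":6,"rx":0,"ry":0,"rz":0},
    {"hand":10,"x":0,"y":0,"z":6,"rx":0,"ry":0,"rz":0}
  ]
}}

```text
t: 11.63
ee_pos: [576.1, 192.3, 173.4]
ee_rot: [-0.342, 3.121, 0.0]
wrist_force: [1.7, -1.0, 5.7]
grip_width: 0.204
```

>>> {"op": "servo_tool", "data": {
  "deltas": [
    {"hand":10,"x":0,"y":0,"z":2,"rx":0,"ry":0,"rz":0},
    {"hand":10,"x":0,"y":0,"z":4,"rx":0,"ry":0,"rz":0},
    {"hand":10,"x":0,"y":0,"z":6,"rx":0,"ry":0,"rz":0},
    {"hand":10,"x":0,"y":0,"z":6,"rx":0,"ry":0,"rz":0}
  ]
}}

```text
t: 11.97
ee_pos: [576.4, 192.3, 166.9]
ee_rot: [-0.342, 3.121, 0.0]
wrist_force: [5.7, 0.1, -1.8]
grip_width: 0.209
```

>>> {"op": "servo_tool", "data": {
  "deltas": [
    {"hand":10,"x":0,"y":0,"z":2,"rx":0,"ry":0,"rz":0},
    {"hand":10,"x":0,"y":0,"z":4,"rx":0,"ry":0,"rz":0},
    {"hand":10,"x":0,"y":0,"z":5,"rx":0,"ry":0,"rz":0},
    {"hand":10,"x":0,"y":0,"z":5,"rx":0,"ry":0,"rz":0}
  ]
}}

```text
t: 12.3
ee_pos: [576.4, 192.4, 162.9]
ee_rot: [-0.342, 3.12, 0.0]
wrist_force: [3.3, -0.8, 11.4]
grip_width: 0.208
```

```bash
python3 -c "
from st import *
st();im=grab('wrist','w11.png');im=grab('scene');cv2.imwrite('pics/s11.png',cv2.resize(im['pixels'][165:325,300:460,::-1],None,fx=3.6,fy=3.6,interpolation=cv2.INTER_CUBIC))"
```

```text
t 12.3 tcp [576.4 192.4 162.9] hy 102.5 zax [ 0.003  0.001 -1.   ] F [ 3.3 -0.8 11.4] grip 0.21 q [ 0.19  0.43  0.02  1.16  0.   -0.03]
```

View pics/w11.png

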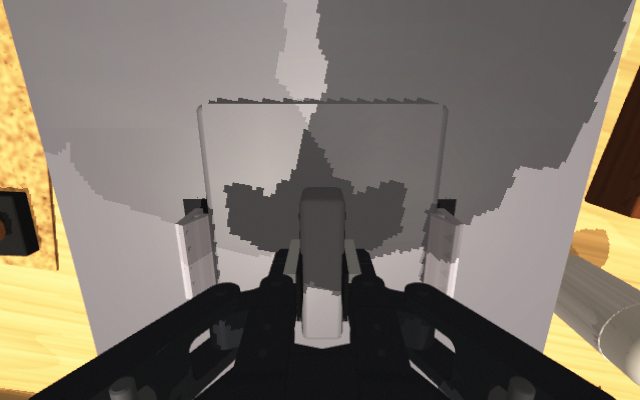

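View pics/s11.png

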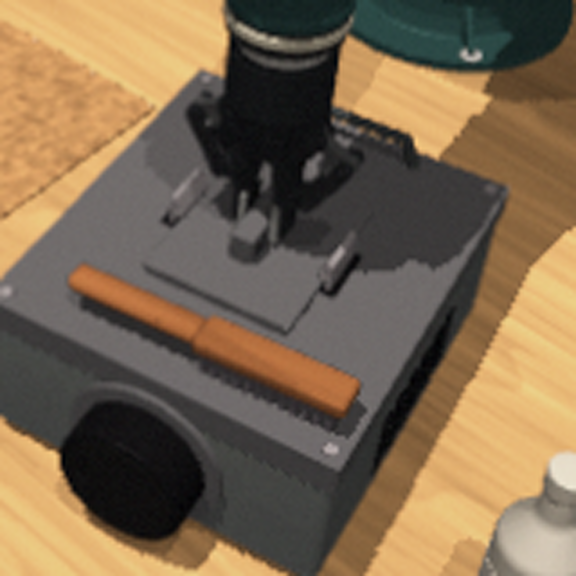

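The cover appears flat on the deck with both clips over its edges, left (195,255) and right (440,255). TCP z is 162.9 against about 162.4 predicted. Now I'll press firmly.

>>> {"op": "servo_tool", "data": {
  "deltas": [
    {"hand":10,"x":0,"y":0,"z":1,"rx":0,"ry":0,"rz":0},
    {"hand":10,"x":0,"y":0,"z":1.5,"rx":0,"ry":0,"rz":0},
    {"hand":10,"x":0,"y":0,"z":1.5,"rx":0,"ry":0,"rz":0},
    {"hand":10,"x":0,"y":0,"z":1.5,"rx":0,"ry":0,"rz":0},
    {"hand":10,"x":0,"y":0,"z":1.5,"rx":0,"ry":0,"rz":0},
    {"hand":10,"x":0,"y":0,"z":1.5,"rx":0,"ry":0,"rz":0}
  ]
}}

```text
t: 12.9
ee_pos: [576.4, 192.4, 162.8]
ee_rot: [-0.342, 3.119, 0.0]
wrist_force: [-2.8, -1.7, 29.0]
grip_width: 0.204
```

```bash
python3 -c "
from st import *
st()
for n in('top','scene','wrist'):
    im=grab(n);W=cloud(im);a=np.radians(12.5);L=(W[...,:2]-[574.15,191.4])@np.array([[np.cos(a),np.sin(a)],[-np.sin(a),np.cos(a)]]).T;z=W[...,2]
    for x0,y0 in((60,45),(60,-45),(-60,45),(-60,-45),(60,0),(-60,0)):
        k=(abs(L[...,0]-x0)<9)&(abs(L[...,1]-y0)<9)&(abs(z-158)<15);print(n,x0,y0,k.sum(),np.round(np.median(z[k]),1) if k.sum() else None)
st()"
```

```text
t 12.9 tcp [576.4 192.4 162.8] hy 102.51 zax [ 0.004  0.001 -1.   ] F [-2.8 -1.7 29. ] grip 0.2 q [ 0.19  0.43  0.02  1.16 -0.   -0.03]
top 60 45 0 None
top 60 -45 32 157.2
top -60 45 0 None
top -60 -45 32 157.6
top 60 0 0 None
top -60 0 33 157.4
scene 60 45 35 158.7
scene 60 -45 31 156.7
scene -60 45 28 157.4
scene -60 -45 0 None
scene 60 0 33 157.1
scene -60 0 0 None
wrist 60 45 0 None
wrist 60 -45 0 None
wrist -60 45 1464 157.2
wrist -60 -45 1451 157.2
wrist 60 0 242 157.1
wrist -60 0 1461 157.2
t 13.05 tcp [576.5 192.4 162.8] hy 102.51 zax [ 0.004  0.001 -1.   ] F [-3.3 -2.3 29. ] grip 0.21 q [ 0.19  0.43  0.02  1.16 -0.   -0.03]
```

```bash
python3 -c "
from st import *
print(manip.finish_job());st()"
```

```text
the job is handed in; nothing more can be done
None
the job is handed in; nothing more can be done
```

The retaining bar is closed in its catch and the cover is snapped home under both clips. I handed the job in at about 13 s with the gripper still pressing the cover down at about 29 N.

- **Bar:** I swung it down with the closed fingers and pressed it to 30 N. The depth image afterwards showed it level at about 131 mm along its length, between the catch cheeks. One depth bin gave a nonsense value, which I ignored.
- **Cover:** I took it by its grip, set it over the bay and pressed it down. The push rose as the clips met the edge, then dropped as they passed.
- **Last checks:**
  - The plate's top read about 157 mm at the points I could see, against 158 mm expected. All three cameras read about 1 mm low throughout.
  - One spot read 158.7 mm in the scene view, which I put down to noise.
  - Adding 18 N of push moved the gripper only 0.1 mm, so the cover is hard on the deck.
  - The wrist picture showed both clips over the edges, though I could not measure the clip angles.
- **Disagreement:** the top and wrist cameras put the bay centre about 2.5 mm apart. I used their mean, which the grasp on the cover's grip supported.
- **Other things on the bench:** I made no contact with them, but took no final picture to confirm their positions.
- **Rejected call:** the first move call was refused as invalid input and moved nothing.

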